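# Put the beeswax cakes back in their tins

## Robot

A 6-joint arm with a two-finger parallel gripper is mounted at the origin on the work surface. World frame = base frame: x ahead of the robot, y to its left, z up, the work surface at z = 0. Lengths are in m, angles in rad, forces in N, time in s.
With the tool pointing down it reaches from about 0.35 to 0.975 m from the base axis. Payload 4.9 kg.
Tool frame: the origin (TCP) lies between the finger pads; the fingertips stand 22 mm ahead of it and the grasp point (between the pads) lies 3 mm ahead of it; z points along the fingers, y is the line along which they close (so a half turn about z gives the same grasp; the last joint's range is limited). The gripper opens to 85 mm and grips with 20 to 120 N. Pads are 22 mm wide; open, the fingers measure 114 mm over their backs; the gripper's body (76 mm by 85 mm) begins 54 mm behind the grasp point. The pads swing forward as they close: fully open they stand 13 mm farther back than shut.
Start: joints at [1.035, 0.053, 1.613, -0, 1.476, -0.119], TCP at [0.253, 0.571, 0.253] pointing down, gripper open.
Joint ranges: [-3.01, 3.01], [-1.01, 2.22], [0.06, 2.58], [-1.02, 4.17], [0.09, 2.62], [-3.14, 3.14]. Speed limits (rad/s): [2.57, 2.57, 3.14, 3.14, 3.14, 3.14].

## Interface

Orientations are given as a unit quaternion [w, x, y, z].
In Python, from plant import state, grab_frame, get_calibration, job_done, recognise, regions_of gives the robot as it stands.
- The arm moves only by the tool apply_moves, never from a script. Its argument "targets" is a list of rows, each an object with "translation": the shift along the tool's x, y, z normalised to -1 to 1, where 1 is 100 mm, a list of three; "twist": the turn about the tool's z normalised to -1 to 1, where 1 is 0.1 rad; "hand": the opening, from 0 (shut) to 1 (fully open). A call has 1 to 8 rows; each row shifts and turns the commanded pose from where the row before left it, along the tool's axes as they then stand; what a row does not reach is not made up. A row lasts 1/10 s, in which the tool goes at most 50 mm and 8.59 degrees, less where a joint would pass 70% of its speed; a pose out of reach is approached as far as the arm can. A call with a number of a shift or a turn outside -1 to 1 is refused whole. A call with a gripper value outside its range is refused whole. The fingers move at their own pace and stop on an object; the grip force is fixed at half the most. Time passes only in rows, so rows that do not move let the fingers close. It gives the time, the measured TCP pose, the force, the opening and the grip force at its end, in the units of the state.
- state(): the state, without advancing time (a new reading comes with each control period).
- grab_frame(name): name is "scene" or "top"; returns the picture (400x640x3 uint8, red, green, blue); there is no depth.
- get_calibration(name): a dict with "camera_matrix" (3x3 intrinsics, pixels), "pose" (4x4, takes a point from camera to world coordinates). Camera axes: x right, y up, looking along -z (the intrinsics and any distortion apply to the point x, -y, -z); pixel columns grow to the right and rows downward; lengths in m; the calibration is good to about 2 mm. A picture is of the moment at which its call begins. get_calibration takes no time and is no camera call.
- job_done(): hands the job in; it is judged then, once.
Trained networks look in the newest picture that a camera, given by its name, has taken for a name from the list of things; names that differ only in an ending like _2 or _b are one class to them, and where a whole thing is asked for, a point or a joint stands for the part that bears it (a point fixed in the world has none). Each returns a list of dicts, best first, with "score" (0 to 1); they miss things now and then, are a little off and sometimes report something else, mostly with a low value. They report only what shows in the picture. A call takes as long as a camera call.
- recognise(camera, query): "point" ([x, y, z] in m, in world coordinates, good to about 4 mm: the middle of the surface that is visible of it).
- regions_of(camera, query): "pixels" (400x640 bool, what is visible of it).
The state is a dict: "time": time; "joint_pos": joint angles; "joint_vel": joint speeds; "joint_efforts": joint torques, N m; "tool_pos": TCP position; "tool_rot": TCP orientation; "contact_force": force on the tool from outside, world axes, zero at the start; "ft_torque": the same for the moment, N m; "gripper_width": opening from 0.0 (shut) to 1.0 (fully open); "grasp_force": force on a finger pad.
Only numpy, scipy, OpenCV 4.12 (cv2) and the standard library are available. Lean on these libraries where they do the work, as an engineer would, in place of code of your own. Each camera call takes 0.05 s, during which the arm holds its last target. There are 200 camera calls.

## Task

Gather the four beeswax cakes from the table into the caddy, each lying flat in the tin of its own shape and size: the large round, the small round, the square and the oblong one. Leave the roll of masking tape and the cork sanding block where they lie.

Things in the scene. Friction and masses are not known exactly. Their poses are not given: they have to be found in the camera images.
- large_mid (a point): Large round cake of beeswax (plain honey-coloured, matt): a solid disc 62 mm across and 38 mm high, loose, flat on the table at the start; no hole. The point is its centre, half-way up (19 mm); z is its vertical axis.
- small_mid (a point): Small round cake of beeswax (plain honey-coloured, matt): a solid cylinder 40 mm across and 38 mm high, loose on the table. The point is its centre, half-way up (19 mm); z is its vertical axis.
- square_mid (a point): Square cake of beeswax (plain honey-coloured, matt): 48 x 48 mm seen from above, 38 mm high, loose on the table, at any yaw. The point is its centre, half-way up (19 mm); x and y are square to its sides, z up.
- bar_mid (a point): Oblong bar of beeswax (plain honey-coloured, matt): 36 mm (its x) by 76 mm (its y, the long way), 38 mm high, two thin break lines across its top; loose on the table, at any yaw. The point is its centre, half-way up (19 mm); z up.
- tin_large_floor (a point): Large round steel tin, 84 mm inside, fixed in the caddy: a fixed plywood tray 206 x 262 mm, rim 20 mm above the table, with all four tins in two rows of two, places shuffled. The point is the centre of its inner floor, 10 mm above the table; the 2 mm thick wall ends 10 mm above that floor, so a 38 mm cake stands 28 mm proud. x along the caddy's short side, y its long side, z up.
- tin_small_floor (a point): Small round steel tin, 60 mm across inside, in the same caddy; heights, wall, point and axes as for the large round tin. Centres of neighbouring tins are 94 mm (along x) or 122 mm (along y) apart.
- tin_square_floor (a point): Square steel tin, 66 x 66 mm inside, in the same caddy; heights, wall, point and axes as for the large round tin.
- tin_oblong_floor (a point): Oblong steel tin, 56 mm (its x) by 96 mm (its y, the long way) inside, in the same caddy; heights, wall, point and axes as for the large round tin.
- tape_mid (a point): Look-alike that does not belong: roll of cream masking tape lying flat, a ring 66 mm across with an open 44 mm hole, 30 mm high, loose. The point is its centre, half-way up (15 mm).
- cork_mid (a point): Look-alike that does not belong: cork sanding block, 44 mm (its x) by 78 mm (its y), 32 mm high, upper half stepped in to 26 mm wide, loose, at any yaw. The point is its centre, half-way up (16 mm). (Unlisted, among these: a pigment jar, 46 mm across and high, and a foil cup, 64 mm across, 30 mm high. All these things start at least 25 mm apart.)

How it is judged:
By the outcome, as a careful person would: the job done as asked, in the order asked, and still so for the second after the job is handed in, with the robot touching nothing.
It also fails if it takes over 102 s, if anything falls off the work surface, if the arm or the gripper's body presses on something with over 40 N, if the wrist force passes 120 N, or if a joint passes its speed limit or range.

## Working session

There is one attempt and no reset: what is moved stays moved. The work goes in short steps, Python scripts to look and compute and a tool call to move; the robot and the scene stay as the last step left them, time stands still between calls to the robot, and variables do not carry over. Pictures are saved under pics/ and viewed, at most 14 in all, crops included, and the job is handed in when it is done.

Besides the shell and the picture viewer there is one more tool, called after "Call:" as a command line: name --argument value ..., lists and objects as JSON in quotes. apply_moves: Moves the arm, as the interface text tells. Its arguments: {"type":"object","properties":{"targets":{"type":"array"}},"required":["targets"]}

```bash
ls; mkdir -p pics; python3 - <<'E'
from plant import *
import cv2, numpy as np
for n in("scene","top"):
    f=grab_frame(n); cv2.imwrite(f"pics/{n}0.png",f[:,:,::-1])
    c=get_calibration(n); print(n,np.round(c["camera_matrix"],1).tolist(),np.round(c["pose"],3).tolist(),[k for k in c])
for q in "large_mid small_mid square_mid bar_mid tin_large_floor tin_small_floor tin_square_floor tin_oblong_floor tape_mid cork_mid".split():
    print(q,[(np.round(r["point"],3).tolist(),round(r["score"],2)) for r in recognise("top",q)][:3])
s=state();print(s)
E
```

```text
pics
scene [[384.9, 0.0, 319.9], [0.0, 384.9, 202.1], [0.0, 0.0, 1.0]] [[0.575, -0.634, 0.517, 1.022], [0.818, 0.442, -0.367, -0.324], [0.005, 0.635, 0.773, 0.784], [0.0, 0.0, 0.0, 1.0]] ['camera_matrix', 'pose']
top [[365.0, 0.0, 327.6], [0.0, 365.0, 200.3], [0.0, 0.0, 1.0]] [[-0.022, 0.992, -0.125, 0.454], [-0.999, -0.026, -0.037, 0.008], [-0.04, 0.124, 0.991, 0.791], [0.0, 0.0, 0.0, 1.0]] ['camera_matrix', 'pose']
large_mid [([0.426, 0.065, 0.038], 0.75)]
small_mid [([0.669, 0.198, 0.039], 0.66)]
square_mid [([0.689, 0.067, 0.037], 0.67), ([0.471, -0.264, 0.008], 0.31)]
bar_mid [([0.56, 0.332, 0.04], 0.6)]
tin_large_floor [([0.452, -0.134, 0.009], 0.94)]
tin_small_floor [([0.544, -0.123, 0.008], 0.95), ([0.69, 0.066, 0.039], 0.41)]
tin_square_floor [([0.472, -0.26, 0.011], 0.96)]
tin_oblong_floor [([0.566, -0.241, 0.011], 0.75)]
tape_mid [([0.556, 0.068, 0.033], 0.69), ([0.453, -0.133, 0.008], 0.52)]
cork_mid [([0.416, 0.329, 0.024], 0.88)]
{'time': 0.6, 'joint_pos': array([ 1.03499271e+00,  5.26586896e-02,  1.61286678e+00,  3.23456608e-05,
        1.47597623e+00, -1.19023831e-01]), 'joint_vel': array([ 1.17616881e-03, -4.67774665e-04, -9.39526599e-04,  7.01075792e-05,
        7.97273779e-05,  1.70250909e-03]), 'joint_efforts': array([ 2.64344885e-05, -3.93414831e+01, -3.70232785e+01, -9.98665769e-05,
        7.80173195e-04,  1.58963769e-05]), 'tool_pos': array([0.25301755, 0.57149699, 0.25334908]), 'tool_rot': array([-6.19625659e-07,  2.06886395e-01,  9.78364971e-01,  4.82393401e-05]), 'contact_force': array([-0.27399097,  0.56114267,  0.66345098]), 'ft_torque': array([0.04849606, 0.04558171, 0.02189061]), 'grasp_force': 0.0, 'gripper_width': 1.00156227680044}
```

View pics/top0.png

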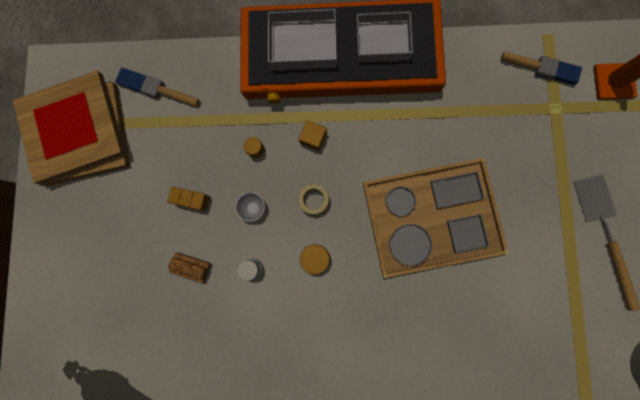

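View pics/scene0.png

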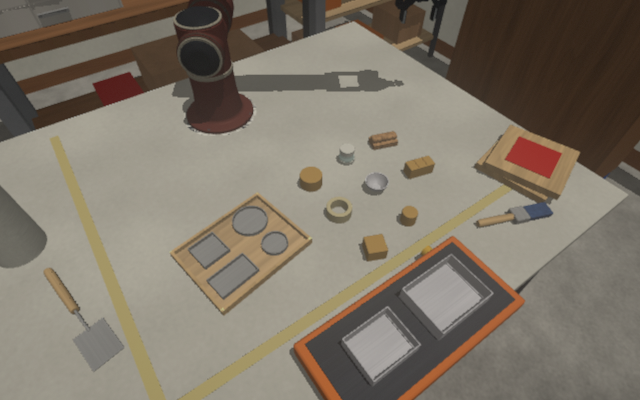

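The top view shows the large round at (315,260), square (313,135), small round (253,147) and bar (188,198). The tape is at (314,200), cork (189,267), jar (250,270) and cup (251,208). The caddy is centred on (434,218), with the large tin at (410,246), small (400,201), oblong (457,190) and square (468,234). Next I fit the outlines in both views.

```bash
cat > h.py <<'E'
from plant import *
import cv2, numpy as np, sys, json
from scipy.optimize import minimize
t=np.linspace(0,2*np.pi,40,endpoint=False)
circ=lambda d:np.c_[np.cos(t),np.sin(t)]*d/2
rect=lambda a,b:np.array([[a,b],[-a,b],[-a,-b],[a,-b]])/2
SH=dict(large=circ(.062),small=circ(.040),square=rect(.048,.048),bar=rect(.036,.076))
rot=lambda a:np.array([[np.cos(a),-np.sin(a)],[np.sin(a),np.cos(a)]])
def proj(cam,P):
    c=get_calibration(cam); T=np.linalg.inv(c["pose"]); p=P@T[:3,:3].T+T[:3,3]; p=p*[1,-1,-1]
    q=p@c["camera_matrix"].T; return q[:,:2]/q[:,2:]
def poly(cam,sh,x,y,a,z0,z1):
    xy=sh@rot(a).T+[x,y]
    P=np.vstack([np.c_[xy,np.full(len(xy),z)] for z in(z0,z1)])
    m=np.zeros((400,640),np.uint8)
    h=cv2.convexHull((proj(cam,P)*16).astype(np.int32)); cv2.fillConvexPoly(m,h,1,cv2.LINE_8,4); return m>0
def mask(cam,q,px):
    R=regions_of(cam,q)
    if not R: return None
    b=min(R,key=lambda r:np.hypot(*(np.argwhere(r["pixels"]).mean(0)[::-1]-px))); return b["pixels"]
def iou(a,b): return (a&b).sum()/(a|b).sum()
def fit(f,x0s,step):
    return min((minimize(f,x0,method="Nelder-Mead",options=dict(initial_simplex=np.vstack([x0]+[np.array(x0)+np.eye(len(x0))[i]*step[i] for i in range(len(x0))]),maxiter=150)) for x0 in x0s),key=lambda r:r.fun)
def cake(n,x,y,cams=("top","scene"),z=0,yaws=None):
    M={}
    for c in cams:
        grab_frame(c); m=mask(c,n+"_mid",proj(c,np.array([[x,y,z+.03]]))[0])
        if m is not None: M[c]=m
    f=lambda p:-sum(iou(poly(c,SH[n],p[0],p[1],p[2],z,z+.038),M[c]) for c in M)
    yaws=yaws or ([0] if n in("large","small") else np.arange(0,np.pi/(2 if n=="square" else 1),.4))
    r=fit(f,[[x,y,a] for a in yaws],[.006,.006,.2]); return r.x,-r.fun,list(M)
def go(x,y,z,yaw=None):
    """yaw: world direction of tool y. prints twist & tool-frame shift after twist, in mm"""
    s=state(); w,a,b,c=s["tool_rot"]
    Y=np.array([2*(a*b-w*c),1-2*(a*a+c*c)]); cur=np.arctan2(Y[1],Y[0])
    d=0 if yaw is None else (yaw-cur+np.pi/2)%np.pi-np.pi/2
    n=cur+d; ty=np.array([np.cos(n),np.sin(n)]); tx=np.array([-ty[1],ty[0]])*-1*-1
    X=np.array([1-2*(b*b+c*c),2*(a*b+w*c)]); 
    if np.dot(X,[-Y[1],Y[0]])<0: tx=-tx
    D=np.array([x,y])-s["tool_pos"][:2]
    print("twist units %.2f | tool shift x %.1f y %.1f z(down) %.1f mm | j6 %.2f j %s t %.1f pos %s"%(-d*10,D@tx*1e3,D@ty*1e3,(s["tool_pos"][2]-z)*1e3,s["joint_pos"][5],s["joint_pos"].round(2).tolist(),s["time"],s["tool_pos"].round(4)))
E
python3 - <<'E'
from h import *
for n,x,y in(("large",.426,.065),("small",.669,.198),("square",.689,.067),("bar",.56,.332)):
    p,s,c=cake(n,x,y); print(n,p.round(4),round(s,2),c)
L=dict(large=(.452,-.134),small=(.544,-.123),square=(.472,-.26),oblong=(.566,-.241))
T=dict(large=((-47,61),circ(.088)),small=((47,61),circ(.064)),square=((-47,-61),rect(.07,.07)),oblong=((47,-61),rect(.06,.1)))
M={}
for c in("top","scene"):
    for k,(x,y) in L.items():
        m=mask(c,f"tin_{k}_floor",proj(c,np.array([[x,y,.01]]))[0])
        if m is not None: M[c,k]=m
ctr=lambda k,p:rot(p[2])@(np.array(T[k][0])/1e3)+p[:2]
f=lambda p:-sum(iou(poly(c,T[k][1],*ctr(k,p),p[2],.015,.020),M[c,k]) for c,k in M)
r=fit(f,[[.51,-.19,a] for a in(.05,.15)],[.006,.006,.05]); print(r.x.round(4),r.fun,len(M))
for k in T: print(k,ctr(k,r.x).round(4),[(c,round(iou(poly(c,T[k][1],*ctr(k,r.x),r.x[2],.015,.020),M[c,k]),2)) for c in("top","scene") if (c,k) in M])
go(.426,.065,.25,0)
E
```

```text
large [0.4295 0.0653 0.2136] 1.78 ['top', 'scene']
small [ 0.6729  0.1965 -0.0381] 0.89 ['top']
square [0.6949 0.0657 1.0837] 1.76 ['top', 'scene']
bar [0.5628 0.3382 2.8744] 1.78 ['top', 'scene']
[ 0.5125 -0.1871  0.1676] -7.4132518104652325 8
large [ 0.456  -0.1348] [('top', np.float64(0.92)), ('scene', np.float64(0.94))]
small [ 0.5486 -0.1191] [('top', np.float64(0.88)), ('scene', np.float64(0.93))]
square [ 0.4763 -0.2551] [('top', np.float64(0.92)), ('scene', np.float64(0.94))]
oblong [ 0.569  -0.2394] [('top', np.float64(0.9)), ('scene', np.float64(0.97))]
twist units 11.54 | tool shift x -506.5 y 173.0 z(down) 3.3 mm | j6 -0.12 j [1.03, 0.05, 1.61, 0.0, 1.48, -0.12] t 1.8 pos [0.253  0.5715 0.2533]
```

Call:
apply_moves --targets '[{"translation": [-0.33,-0.355,0],"twist": 0,"hand": 1},{"translation": [-0.33,-0.355,0],"twist": 0,"hand": 1},{"translation": [-0.33,-0.355,0],"twist": 0,"hand": 1},{"translation": [-0.33,-0.355,0],"twist": 0,"hand": 1},{"translation": [-0.33,-0.355,0],"twist": 0,"hand": 1},{"translation": [-0.33,-0.355,0],"twist": 0,"hand": 1},{"translation": [-0.33,-0.355,0],"twist": 0,"hand": 1},{"translation": [-0.33,-0.355,0],"twist": 0,"hand": 1}]'

```text
time: 2.6
tool_pos: [0.3797, 0.2032, 0.2536]
tool_rot: [0.001, 0.207, 0.978, 0.0]
contact_force: [0.5, 1.0, 0.0]
gripper_width: 1.004
grasp_force: 0.0
```

```bash
python3 -c "
from h import *
go(.4295,.0653,.12)"
```

```text
twist units 0.00 | tool shift x -101.3 y -105.9 z(down) 133.6 mm | j6 -0.84 j [0.32, -0.44, 2.04, -0.0, 1.54, -0.84] t 2.6 pos [0.3797 0.2032 0.2536]
```

Call:
apply_moves --targets '[{"translation": [-0.255,-0.265,0.2],"twist": 0,"hand": 1},{"translation": [-0.255,-0.265,0.2],"twist": 0,"hand": 1},{"translation": [-0.255,-0.265,0.2],"twist": 0,"hand": 1},{"translation": [-0.255,-0.265,0.2],"twist": 0,"hand": 1},{"translation": [0,0,0.3],"twist": 0,"hand": 1},{"translation": [0,0,0.23],"twist": 0,"hand": 1},{"translation": [0,0,0],"twist": 0,"hand": 1},{"translation": [0,0,0],"twist": 0,"hand": 1}]'

```text
time: 3.4
tool_pos: [0.4298, 0.0668, 0.1206]
tool_rot: [-0.0, 0.207, 0.978, -0.0]
contact_force: [0.4, 0.2, 0.9]
gripper_width: 1.003
grasp_force: 0.0
```

```bash
python3 -c "
from h import *
go(.4295,.0653,.033)
for c in ('top','scene'): cv2.imwrite(f'pics/{c}1.png',grab_frame(c)[:,:,::-1])
a=cv2.imread('pics/top1.png')[180:320,230:430];b=cv2.imread('pics/scene1.png')[100:240,220:420]
cv2.imwrite('pics/m1.png',cv2.resize(np.hstack([a,b]),None,fx=2,fy=2))
"
```

```text
twist units 0.00 | tool shift x -0.3 y -1.4 z(down) 87.6 mm | j6 -1.17 j [-0.02, -0.31, 2.17, 0.0, 1.28, -1.17] t 3.4 pos [0.4298 0.0668 0.1206]
```

View pics/m1.png

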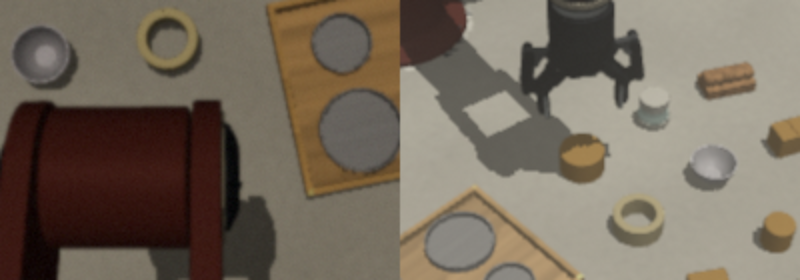

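The gripper, at about (580,60) in the right-hand crop, hangs over the large round at (582,158). I'll descend and grip.

Call:
apply_moves --targets '[{"translation": [0,0,0.3],"twist": 0,"hand": 1},{"translation": [0,0,0.3],"twist": 0,"hand": 1},{"translation": [0,0,0.2],"twist": 0,"hand": 1},{"translation": [0,0,0.08],"twist": 0,"hand": 1},{"translation": [0,0,0],"twist": 0,"hand": 0.5},{"translation": [0,0,0],"twist": 0,"hand": 0.5},{"translation": [0,0,0],"twist": 0,"hand": 0.5},{"translation": [0,0,0],"twist": 0,"hand": 0.5}]'

```text
time: 4.3
tool_pos: [0.4316, 0.0667, 0.0344]
tool_rot: [0.002, 0.207, 0.978, 0.0]
contact_force: [0.6, 0.8, 4.8]
gripper_width: 0.705
grasp_force: 66.0
```

Call:
apply_moves --targets '[{"translation": [0,0,0],"twist": 0,"hand": 0.5},{"translation": [0,0,-0.1],"twist": 0,"hand": 0.5},{"translation": [0,0,-0.3],"twist": 0,"hand": 0.5},{"translation": [0,0,-0.3],"twist": 0,"hand": 0.5},{"translation": [0,0,0],"twist": 0,"hand": 0.5}]'

```text
time: 4.8
tool_pos: [0.4328, 0.0667, 0.1072]
tool_rot: [0.004, 0.207, 0.978, 0.001]
contact_force: [0.6, -0.8, -0.6]
gripper_width: 0.702
grasp_force: 65.4
```

```bash
python3 -c "
from h import *
go(.456,-.1348,.044)"
```

```text
twist units 0.00 | tool shift x -102.8 y -174.8 z(down) 63.2 mm | j6 -1.17 j [-0.02, -0.28, 2.17, -0.0, 1.24, -1.17] t 4.8 pos [0.4328 0.0667 0.1072]
```

Call:
apply_moves --targets '[{"translation": [-0.205,-0.35,0],"twist": 0,"hand": 0.5},{"translation": [-0.205,-0.35,0],"twist": 0,"hand": 0.5},{"translation": [-0.205,-0.35,0],"twist": 0,"hand": 0.5},{"translation": [-0.205,-0.35,0],"twist": 0,"hand": 0.5},{"translation": [-0.205,-0.35,0],"twist": 0,"hand": 0.5},{"translation": [0,0,0.2],"twist": 0,"hand": 0.5},{"translation": [0,0,0.2],"twist": 0,"hand": 0.5},{"translation": [0,0,0],"twist": 0,"hand": 0.5}]'

```text
time: 5.6
tool_pos: [0.4495, -0.1338, 0.0584]
tool_rot: [-0.004, 0.207, 0.978, 0.001]
contact_force: [0.4, -0.7, -1.7]
gripper_width: 0.702
grasp_force: 65.4
```

```bash
python3 -c "
from h import *
go(.456,-.1348,.044)
for c in ('top','scene'): cv2.imwrite(f'pics/{c}2.png',grab_frame(c)[:,:,::-1])
a=cv2.imread('pics/top2.png')[140:300,330:530];b=cv2.imread('pics/scene2.png')[170:330,150:350]
cv2.imwrite('pics/m2.png',cv2.resize(np.hstack([a,b]),None,fx=2,fy=2))
"
```

```text
twist units 0.00 | tool shift x -6.4 y 1.7 z(down) 14.4 mm | j6 -1.60 j [-0.45, -0.11, 2.12, 0.0, 1.14, -1.6] t 5.6 pos [ 0.4495 -0.1338  0.0584]
```

View pics/m2.png

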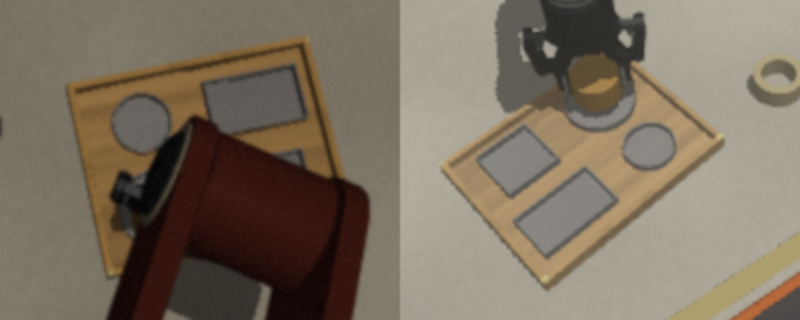

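The cake at (597,82) hangs just over the large tin at (600,100). I'll shift 6 mm, lower, and then open.

Call:
apply_moves --targets '[{"translation": [-0.06,0.015,0],"twist": 0,"hand": 0.5},{"translation": [0,0,0.07],"twist": 0,"hand": 0.5},{"translation": [0,0,0.06],"twist": 0,"hand": 0.5},{"translation": [0,0,0],"twist": 0,"hand": 0.5},{"translation": [0,0,0],"twist": 0,"hand": 0.5}]'

```text
time: 6.2
tool_pos: [0.4585, -0.1356, 0.049]
tool_rot: [-0.0, 0.207, 0.978, 0.0]
contact_force: [-0.7, 0.7, -1.4]
gripper_width: 0.703
grasp_force: 65.5
```

```bash
python3 -c "
from h import *
go(.456,-.1348,.044);print(state()['contact_force'])"
```

```text
twist units 0.00 | tool shift x 2.6 y -0.2 z(down) 5.0 mm | j6 -1.60 j [-0.44, -0.07, 2.1, -0.0, 1.11, -1.6] t 6.2 pos [ 0.4585 -0.1356  0.049 ]
[-0.73600715  0.73441694 -1.38894152]
```

Call:
apply_moves --targets '[{"translation": [0.02,0,0.03],"twist": 0,"hand": 0.5},{"translation": [0,0,0.015],"twist": 0,"hand": 0.5},{"translation": [0,0,0],"twist": 0,"hand": 0.5},{"translation": [0,0,0],"twist": 0,"hand": 0.5},{"translation": [0,0,0],"twist": 0,"hand": 0.5}]'

```text
time: 6.7
tool_pos: [0.457, -0.1351, 0.0449]
tool_rot: [0.0, 0.207, 0.978, -0.0]
contact_force: [-0.7, 0.0, -0.2]
gripper_width: 0.7
grasp_force: 65.5
```

Now open and rise.

Call:
apply_moves --targets '[{"translation": [0,0,0.005],"twist": 0,"hand": 0.5},{"translation": [0,0,0],"twist": 0,"hand": 0.95},{"translation": [0,0,0],"twist": 0,"hand": 0.95},{"translation": [0,0,0],"twist": 0,"hand": 0.95},{"translation": [0,0,0],"twist": 0,"hand": 0.95},{"translation": [0,0,-0.2],"twist": 0,"hand": 0.95},{"translation": [0,0,-0.4],"twist": 0,"hand": 0.95},{"translation": [0,0,-0.3],"twist": 0,"hand": 0.95}]'

```text
time: 7.5
tool_pos: [0.4571, -0.1351, 0.1359]
tool_rot: [0.0, 0.207, 0.978, -0.0]
contact_force: [1.9, -0.7, 0.8]
gripper_width: 0.948
grasp_force: 0.0
```

```bash
python3 -c "
from h import *
go(.6729,.1965,.13,1.154)"
```

```text
twist units 0.00 | tool shift x -63.1 y 390.6 z(down) 5.9 mm | j6 -1.60 j [-0.44, -0.21, 2.06, -0.0, 1.29, -1.6] t 7.5 pos [ 0.4571 -0.1351  0.1359]
```

Call:
apply_moves --targets '[{"translation": [-0.08,0.488,0],"twist": 0,"hand": 1},{"translation": [-0.08,0.488,0],"twist": 0,"hand": 1},{"translation": [-0.08,0.488,0],"twist": 0,"hand": 1},{"translation": [-0.08,0.488,0],"twist": 0,"hand": 1},{"translation": [-0.08,0.488,0],"twist": 0,"hand": 1},{"translation": [-0.08,0.488,0],"twist": 0,"hand": 1},{"translation": [-0.08,0.488,0],"twist": 0,"hand": 1},{"translation": [-0.08,0.488,0],"twist": 0,"hand": 1}]'

```text
time: 8.3
tool_pos: [0.6743, 0.198, 0.1341]
tool_rot: [-0.0, 0.207, 0.978, -0.0]
contact_force: [-0.1, -0.1, -0.5]
gripper_width: 1.002
grasp_force: 0.0
```

Call:
apply_moves --targets '[{"translation": [0,0,0],"twist": 0,"hand": 1},{"translation": [0,0,0],"twist": 0,"hand": 1},{"translation": [0,0,0],"twist": 0,"hand": 1},{"translation": [0,0,0],"twist": 0,"hand": 1}]'

```text
time: 8.7
tool_pos: [0.6731, 0.1948, 0.1344]
tool_rot: [-0.0, 0.208, 0.978, -0.0]
contact_force: [-0.2, -0.3, -0.7]
gripper_width: 1.005
grasp_force: 0.0
```

```bash
python3 -c "
from h import *
p=cake('large',.456,-.1348,('top','scene'),.01);print(p)
p=cake('small',.6729,.1965,('scene',));print(p)
go(.6729,.1965,.034)
cv2.imwrite('pics/scene3.png',cv2.resize(grab_frame('scene')[140:290,150:450,::-1],None,fx=2,fy=2))
"
```

```text
(array([ 0.45531027, -0.13545324,  0.1013648 ]), np.float64(1.792158002130651), ['top', 'scene'])
(array([0.67329812, 0.19350696, 0.2945918 ]), np.float64(0.8328445747800587), ['scene'])
twist units 0.00 | tool shift x 0.9 y 0.7 z(down) 100.6 mm | j6 -0.98 j [0.18, 0.32, 1.52, 0.0, 1.31, -0.98] t 9.0 pos [0.6734 0.1955 0.1346]
```

View pics/scene3.png

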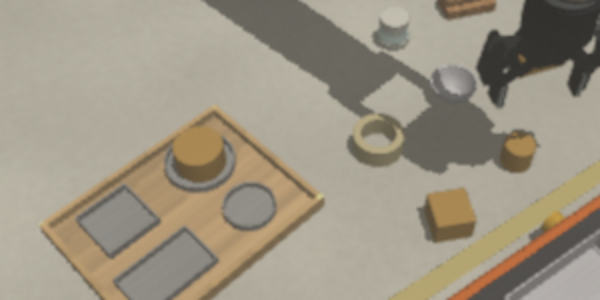

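The large round sits in its tin at (200,155). The gripper is above the small round at (518,152). Descend and grip.

Call:
apply_moves --targets '[{"translation": [0,0,0.35],"twist": 0,"hand": 1},{"translation": [0,0,0.35],"twist": 0,"hand": 1},{"translation": [0,0,0.2],"twist": 0,"hand": 1},{"translation": [0,0,0.09],"twist": 0,"hand": 1},{"translation": [0,0,0],"twist": 0,"hand": 0.25},{"translation": [0,0,0],"twist": 0,"hand": 0.25},{"translation": [0,0,0],"twist": 0,"hand": 0.25},{"translation": [0,0,0],"twist": 0,"hand": 0.25}]'

```text
time: 9.85
tool_pos: [0.6753, 0.1963, 0.0382]
tool_rot: [0.002, 0.207, 0.978, 0.001]
contact_force: [0.6, -0.3, -0.1]
gripper_width: 0.448
grasp_force: 60.1
```

Call:
apply_moves --targets '[{"translation": [0,0,0],"twist": 0,"hand": 0.25},{"translation": [0,0,0],"twist": 0,"hand": 0.25}]'

```text
time: 10.05
tool_pos: [0.6753, 0.1964, 0.0381]
tool_rot: [0.002, 0.207, 0.978, 0.001]
contact_force: [0.0, 0.3, 5.9]
gripper_width: 0.446
grasp_force: 60.7
```

Call:
apply_moves --targets '[{"translation": [0,0,-0.1],"twist": 0,"hand": 0.25},{"translation": [0,0,-0.3],"twist": 0,"hand": 0.25},{"translation": [0,0,-0.4],"twist": 0,"hand": 0.25},{"translation": [0,0,0],"twist": 0,"hand": 0.25},{"translation": [0,0,0],"twist": 0,"hand": 0.25}]'

```text
time: 10.55
tool_pos: [0.6743, 0.1962, 0.1175]
tool_rot: [0.001, 0.207, 0.978, 0.001]
contact_force: [0.7, -1.0, -0.8]
gripper_width: 0.444
grasp_force: 60.3
```

```bash
python3 -c "
from h import *
go(.5486,-.1191,.045)"
```

```text
twist units 0.00 | tool shift x -12.7 y -339.2 z(down) 72.5 mm | j6 -0.98 j [0.18, 0.34, 1.52, 0.0, 1.28, -0.98] t 10.6 pos [0.6743 0.1962 0.1175]
```

Call:
apply_moves --targets '[{"translation": [-0.018,-0.484,0],"twist": 0,"hand": 0.25},{"translation": [-0.018,-0.484,0],"twist": 0,"hand": 0.25},{"translation": [-0.018,-0.484,0],"twist": 0,"hand": 0.25},{"translation": [-0.018,-0.484,0],"twist": 0,"hand": 0.25},{"translation": [-0.018,-0.484,0],"twist": 0,"hand": 0.25},{"translation": [-0.018,-0.484,0],"twist": 0,"hand": 0.25},{"translation": [-0.018,-0.484,0],"twist": 0,"hand": 0.25},{"translation": [0,0,0.2],"twist": 0,"hand": 0.25}]'

```text
time: 11.35
tool_pos: [0.547, -0.1238, 0.0963]
tool_rot: [0.001, 0.21, 0.978, -0.001]
contact_force: [0.7, 0.6, -0.2]
gripper_width: 0.444
grasp_force: 60.5
```

Call:
apply_moves --targets '[{"translation": [0,0,0.2],"twist": 0,"hand": 0.25},{"translation": [0,0,0],"twist": 0,"hand": 0.25},{"translation": [0,0,0],"twist": 0,"hand": 0.25},{"translation": [0,0,0],"twist": 0,"hand": 0.25},{"translation": [0,0,0],"twist": 0,"hand": 0.25}]'

```text
time: 11.85
tool_pos: [0.5487, -0.1187, 0.0764]
tool_rot: [0.001, 0.207, 0.978, -0.0]
contact_force: [-0.9, -0.7, 0.2]
gripper_width: 0.441
grasp_force: 60.5
```

```bash
python3 -c "
from h import *
go(.5486,-.1191,.048)
cv2.imwrite('pics/scene4.png',cv2.resize(grab_frame('scene')[170:330,150:350,::-1],None,fx=3,fy=3))"
```

```text
twist units 0.00 | tool shift x -0.1 y -0.4 z(down) 28.4 mm | j6 -1.50 j [-0.35, 0.08, 1.9, -0.0, 1.16, -1.5] t 11.8 pos [ 0.5487 -0.1187  0.0764]
```

View pics/scene4.png

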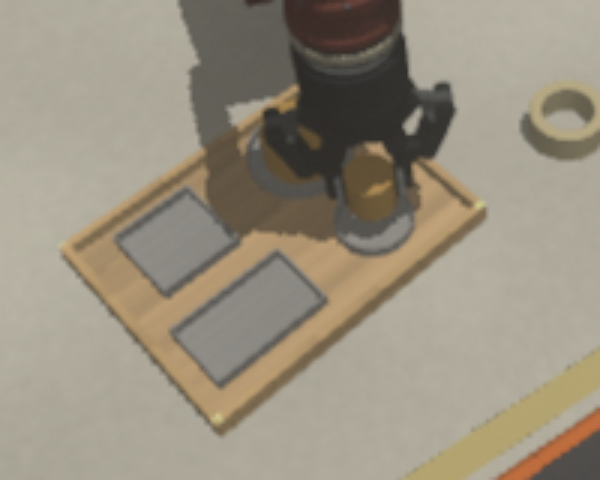

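The small round at (370,185) is right above its tin at (375,220). Lower and release.

Call:
apply_moves --targets '[{"translation": [0,0,0.15],"twist": 0,"hand": 0.25},{"translation": [0,0,0.1],"twist": 0,"hand": 0.25},{"translation": [0,0,0.035],"twist": 0,"hand": 0.25},{"translation": [0,0,0],"twist": 0,"hand": 0.25},{"translation": [0,0,0],"twist": 0,"hand": 0.25}]'

```text
time: 12.4
tool_pos: [0.5477, -0.1187, 0.048]
tool_rot: [-0.001, 0.207, 0.978, 0.0]
contact_force: [-7.4, 2.5, 13.7]
gripper_width: 0.444
grasp_force: 62.0
```

Touching the floor at the expected height. Open and rise.

Call:
apply_moves --targets '[{"translation": [0,0,0],"twist": 0,"hand": 0.7},{"translation": [0,0,0],"twist": 0,"hand": 0.7},{"translation": [0,0,0],"twist": 0,"hand": 0.7},{"translation": [0,0,0],"twist": 0,"hand": 0.7},{"translation": [0,0,-0.2],"twist": 0,"hand": 0.7},{"translation": [0,0,-0.4],"twist": 0,"hand": 0.7},{"translation": [0,0,-0.3],"twist": 0,"hand": 0.7}]'

```text
time: 13.1
tool_pos: [0.5479, -0.1189, 0.138]
tool_rot: [0.0, 0.207, 0.978, -0.0]
contact_force: [-0.1, -0.6, -0.7]
gripper_width: 0.699
grasp_force: 0.0
```

```bash
python3 -c "
from h import *
go(.6949,.0657,.13,1.0837)"
```

```text
twist units 0.70 | tool shift x -43.5 y 232.0 z(down) 8.0 mm | j6 -1.50 j [-0.35, -0.0, 1.87, -0.0, 1.28, -1.5] t 13.1 pos [ 0.5479 -0.1189  0.138 ]
```

Call:
apply_moves --targets '[{"translation": [0,0,0],"twist": 0.7,"hand": 1},{"translation": [-0.087,0.464,0],"twist": 0,"hand": 1},{"translation": [-0.087,0.464,0],"twist": 0,"hand": 1},{"translation": [-0.087,0.464,0],"twist": 0,"hand": 1},{"translation": [-0.087,0.464,0],"twist": 0,"hand": 1},{"translation": [-0.087,0.464,0],"twist": 0,"hand": 1},{"translation": [0,0,0],"twist": 0,"hand": 1},{"translation": [0,0,0],"twist": 0,"hand": 1}]'

```text
time: 13.9
tool_pos: [0.6948, 0.0667, 0.1358]
tool_rot: [-0.001, 0.24, 0.971, -0.0]
contact_force: [-0.4, 0.1, -0.5]
gripper_width: 1.002
grasp_force: 0.0
```

```bash
python3 -c "
from h import *
print(cake('small',.5486,-.1191,('top','scene'),.01))
print(cake('square',.6949,.0657,('scene',),0,[1.08]))
go(.6949,.0657,.037,1.0837)"
```

```text
(array([ 0.54592645, -0.11675186,  0.14693573]), np.float64(1.668982114532626), ['top', 'scene'])
(array([0.6948532 , 0.0658158 , 1.07634232]), np.float64(0.8317757009345794), ['scene'])
twist units -0.01 | tool shift x 0.0 y 1.1 z(down) 100.0 mm | j6 -1.10 j [-0.01, 0.31, 1.52, -0.0, 1.31, -1.1] t 14.2 pos [0.6944 0.0647 0.137 ]
```

Small round is in its tin. Now for the square.

Call:
apply_moves --targets '[{"translation": [0,0,0.35],"twist": 0,"hand": 1},{"translation": [0,0,0.35],"twist": 0,"hand": 1},{"translation": [0,0,0.2],"twist": 0,"hand": 1},{"translation": [0,0,0.09],"twist": 0,"hand": 1},{"translation": [0,0,0],"twist": 0,"hand": 0.3},{"translation": [0,0,0],"twist": 0,"hand": 0.3},{"translation": [0,0,0],"twist": 0,"hand": 0.3},{"translation": [0,0,0],"twist": 0,"hand": 0.3}]'

```text
time: 15.0
tool_pos: [0.6967, 0.0657, 0.0407]
tool_rot: [0.002, 0.241, 0.971, 0.001]
contact_force: [-1.1, 0.6, 5.9]
gripper_width: 0.552
grasp_force: 60.9
```

Call:
apply_moves --targets '[{"translation": [0,0,0],"twist": 0,"hand": 0.3},{"translation": [0,0,0],"twist": 0,"hand": 0.3}]'

```text
time: 15.2
tool_pos: [0.6967, 0.0657, 0.0406]
tool_rot: [0.002, 0.241, 0.971, 0.0]
contact_force: [-0.2, 0.2, 5.9]
gripper_width: 0.551
grasp_force: 60.9
```

Call:
apply_moves --targets '[{"translation": [0,0,-0.1],"twist": 0,"hand": 0.3},{"translation": [0,0,-0.4],"twist": 0,"hand": 0.3},{"translation": [0,0,-0.5],"twist": 0,"hand": 0.3},{"translation": [0,0,0],"twist": 0,"hand": 0.3},{"translation": [0,0,0],"twist": 0,"hand": 0.3},{"translation": [0,0,0],"twist": 0,"hand": 0.3}]'

```text
time: 15.8
tool_pos: [0.6937, 0.0659, 0.1362]
tool_rot: [-0.001, 0.241, 0.971, -0.0]
contact_force: [0.5, 0.2, -1.9]
gripper_width: 0.552
grasp_force: 60.7
```

```bash
python3 -c "
from h import *
go(.4763,-.2551,.047,1.7384)"
```

```text
twist units -6.54 | tool shift x 267.9 y -280.2 z(down) 89.2 mm | j6 -1.10 j [-0.01, 0.31, 1.52, 0.0, 1.31, -1.1] t 15.8 pos [0.6937 0.0659 0.1362]
```

Call:
apply_moves --targets '[{"translation": [0,0,0],"twist": -0.94,"hand": 0.3},{"translation": [0,0,0],"twist": -0.94,"hand": 0.3},{"translation": [0,0,0],"twist": -0.94,"hand": 0.3},{"translation": [0,0,0],"twist": -0.93,"hand": 0.3},{"translation": [0,0,0],"twist": -0.93,"hand": 0.3},{"translation": [0,0,0],"twist": -0.93,"hand": 0.3},{"translation": [0,0,0],"twist": -0.93,"hand": 0.3},{"translation": [0,0,0],"twist": 0,"hand": 0.3}]'

```text
time: 16.6
tool_pos: [0.6933, 0.0658, 0.1348]
tool_rot: [-0.002, -0.083, 0.997, 0.0]
contact_force: [0.4, 0.2, -0.6]
gripper_width: 0.556
grasp_force: 60.6
```

Call:
apply_moves --targets '[{"translation": [0.335,-0.35,0],"twist": 0,"hand": 0.3},{"translation": [0.335,-0.35,0],"twist": 0,"hand": 0.3},{"translation": [0.335,-0.35,0],"twist": 0,"hand": 0.3},{"translation": [0.335,-0.35,0],"twist": 0,"hand": 0.3},{"translation": [0.335,-0.35,0],"twist": 0,"hand": 0.3},{"translation": [0.335,-0.35,0],"twist": 0,"hand": 0.3},{"translation": [0.335,-0.35,0],"twist": 0,"hand": 0.3},{"translation": [0.335,-0.35,0],"twist": 0,"hand": 0.3}]'

```text
time: 17.4
tool_pos: [0.4751, -0.2557, 0.1365]
tool_rot: [-0.001, -0.082, 0.997, 0.001]
contact_force: [-0.3, -1.3, 0.4]
gripper_width: 0.552
grasp_force: 60.8
```

Call:
apply_moves --targets '[{"translation": [0,0,0.3],"twist": 0,"hand": 0.3},{"translation": [0,0,0.2],"twist": 0,"hand": 0.3},{"translation": [0,0,0],"twist": 0,"hand": 0.3},{"translation": [0,0,0],"twist": 0,"hand": 0.3},{"translation": [0,0,0],"twist": 0,"hand": 0.3}]'

```text
time: 17.9
tool_pos: [0.4779, -0.255, 0.0888]
tool_rot: [0.001, -0.084, 0.997, -0.0]
contact_force: [0.2, -0.6, -0.6]
gripper_width: 0.559
grasp_force: 60.8
```

```bash
python3 -c "
from h import *
go(.4763,-.2551,.0507,1.7384)
cv2.imwrite('pics/scene5.png',cv2.resize(grab_frame('scene')[170:330,150:350,::-1],None,fx=3,fy=3))"
```

```text
twist units -0.00 | tool shift x 1.6 y 0.2 z(down) 38.1 mm | j6 -2.37 j [-0.63, 0.02, 1.94, 0.0, 1.18, -2.37] t 17.9 pos [ 0.4779 -0.255   0.0888]
```

View pics/scene5.png

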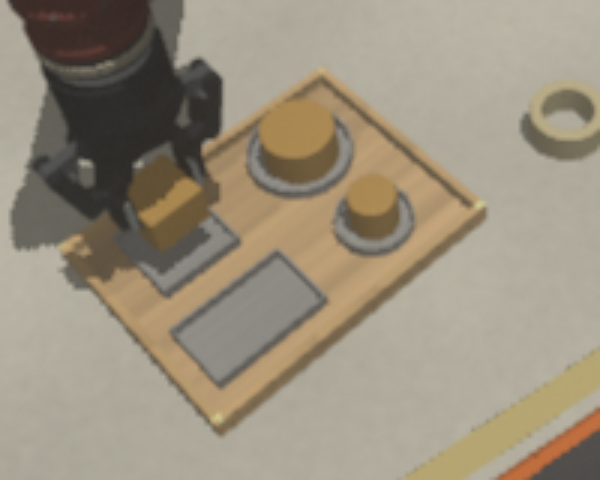

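Both rounds sit in their tins at (298,145) and (372,210). The square cake at (165,200) is aligned over its tin. Lower.

Call:
apply_moves --targets '[{"translation": [0.015,0,0.2],"twist": 0,"hand": 0.3},{"translation": [0,0,0.12],"twist": 0,"hand": 0.3},{"translation": [0,0,0.06],"twist": 0,"hand": 0.3},{"translation": [0,0,0.01],"twist": 0,"hand": 0.3},{"translation": [0,0,0],"twist": 0,"hand": 0.3},{"translation": [0,0,0],"twist": 0,"hand": 0.3}]'

```text
time: 18.55
tool_pos: [0.4759, -0.255, 0.0506]
tool_rot: [-0.001, -0.084, 0.996, 0.0]
contact_force: [-5.0, 2.6, 9.0]
gripper_width: 0.554
grasp_force: 62.0
```

Call:
apply_moves --targets '[{"translation": [0,0,0],"twist": 0,"hand": 0.85},{"translation": [0,0,0],"twist": 0,"hand": 0.85},{"translation": [0,0,0],"twist": 0,"hand": 0.85},{"translation": [0,0,0],"twist": 0,"hand": 0.85},{"translation": [0,0,-0.2],"twist": 0,"hand": 0.85},{"translation": [0,0,-0.4],"twist": 0,"hand": 0.85},{"translation": [0,0,-0.3],"twist": 0,"hand": 0.85},{"translation": [0,0,0],"twist": 0,"hand": 0.85}]'

```text
time: 19.35
tool_pos: [0.4785, -0.2572, 0.1445]
tool_rot: [0.004, -0.084, 0.996, -0.003]
contact_force: [-0.0, -0.2, 0.8]
gripper_width: 0.849
grasp_force: 0.0
```

```bash
python3 -c "
from h import *
go(.5628,.3382,.13,2.8744)"
```

```text
twist units -11.36 | tool shift x -596.5 y 75.9 z(down) 14.5 mm | j6 -2.37 j [-0.63, -0.06, 1.91, -0.0, 1.28, -2.37] t 19.4 pos [ 0.4785 -0.2572  0.1445]
```

Call:
apply_moves --targets '[{"translation": [-0.14,0.44,0],"twist": 0,"hand": 1},{"translation": [-0.14,0.44,0],"twist": 0,"hand": 1},{"translation": [-0.14,0.44,0],"twist": 0,"hand": 1},{"translation": [-0.14,0.44,0],"twist": 0,"hand": 1},{"translation": [-0.14,0.44,0],"twist": 0,"hand": 1},{"translation": [-0.14,0.44,0],"twist": 0,"hand": 1},{"translation": [-0.14,0.44,0],"twist": 0,"hand": 1},{"translation": [-0.14,0.44,0],"twist": 0,"hand": 1}]'

```text
time: 20.15
tool_pos: [0.527, 0.1125, 0.1378]
tool_rot: [-0.0, -0.084, 0.997, -0.0]
contact_force: [0.9, -0.1, 0.3]
gripper_width: 0.999
grasp_force: 0.0
```

Call:
apply_moves --targets '[{"translation": [-0.14,0.44,0],"twist": 0,"hand": 1},{"translation": [-0.14,0.44,0],"twist": 0,"hand": 1},{"translation": [-0.14,0.44,0],"twist": 0,"hand": 1},{"translation": [-0.14,0.44,0],"twist": 0,"hand": 1},{"translation": [-0.14,0.44,0],"twist": 0,"hand": 1},{"translation": [0,0,0],"twist": 1,"hand": 1},{"translation": [0,0,0],"twist": 1,"hand": 1},{"translation": [0,0,0],"twist": 1,"hand": 1}]'

```text
time: 20.95
tool_pos: [0.5593, 0.3396, 0.1371]
tool_rot: [-0.001, 0.068, 0.998, -0.001]
contact_force: [0.2, -0.3, 0.5]
gripper_width: 1.0
grasp_force: 0.0
```

Call:
apply_moves --targets '[{"translation": [0,0,0],"twist": 1,"hand": 1},{"translation": [0,0,0],"twist": 1,"hand": 1},{"translation": [0,0,0],"twist": 1,"hand": 1},{"translation": [0,0,0],"twist": 1,"hand": 1},{"translation": [0,0,0],"twist": 1,"hand": 1},{"translation": [0,0,0],"twist": 1,"hand": 1},{"translation": [0,0,0],"twist": 1,"hand": 1},{"translation": [0,0,0],"twist": 1,"hand": 1}]'

```text
time: 21.75
tool_pos: [0.5594, 0.3389, 0.1373]
tool_rot: [-0.001, 0.452, 0.892, -0.001]
contact_force: [-0.1, 0.8, 0.2]
gripper_width: 1.001
grasp_force: 0.0
```

Call:
apply_moves --targets '[{"translation": [0,0,0],"twist": 1,"hand": 1},{"translation": [0,0,0],"twist": 1,"hand": 1},{"translation": [0,0,0],"twist": 1,"hand": 1},{"translation": [0,0,0],"twist": 1,"hand": 1},{"translation": [0,0,0],"twist": 1,"hand": 1},{"translation": [0,0,0],"twist": 1,"hand": 1},{"translation": [0,0,0],"twist": 1,"hand": 1},{"translation": [0,0,0],"twist": 1,"hand": 1}]'

```text
time: 22.55
tool_pos: [0.5594, 0.3389, 0.1373]
tool_rot: [-0.0, 0.763, 0.646, -0.001]
contact_force: [0.0, -0.7, 0.1]
gripper_width: 1.0
grasp_force: 0.0
```

```bash
python3 -c "
from h import *
print(cake('square',.4763,-.2551,('top','scene'),.01,[.1676]))
go(.5628,.3382,.039,2.8744)"
```

```text
(array([ 0.47479139, -0.25469569,  0.22943648]), np.float64(1.752735628000091), ['top', 'scene'])
twist units 1.07 | tool shift x 0.1 y 3.3 z(down) 98.8 mm | j6 0.59 j [0.43, 0.21, 1.64, -0.0, 1.29, 0.59] t 22.8 pos [0.5596 0.339  0.1378]
```

Call:
apply_moves --targets '[{"translation": [0,0,0],"twist": 1,"hand": 1},{"translation": [0,0.033,0.35],"twist": 0,"hand": 1},{"translation": [0,0,0.35],"twist": 0,"hand": 1},{"translation": [0,0,0.2],"twist": 0,"hand": 1},{"translation": [0,0,0.08],"twist": 0,"hand": 1},{"translation": [0,0,0],"twist": 0,"hand": 0.2},{"translation": [0,0,0],"twist": 0,"hand": 0.2},{"translation": [0,0,0],"twist": 0,"hand": 0.2}]'

```text
time: 23.55
tool_pos: [0.5645, 0.339, 0.0429]
tool_rot: [0.0, 0.793, 0.609, 0.002]
contact_force: [-0.0, -0.5, -0.1]
gripper_width: 0.51
grasp_force: 0.0
```

Call:
apply_moves --targets '[{"translation": [0,0,0],"twist": 0,"hand": 0.2},{"translation": [0,0,0],"twist": 0,"hand": 0.2},{"translation": [0,0,0],"twist": 0,"hand": 0.2},{"translation": [0,0,0],"twist": 0,"hand": 0.2}]'

```text
time: 23.95
tool_pos: [0.5646, 0.339, 0.0431]
tool_rot: [0.0, 0.793, 0.609, 0.002]
contact_force: [-0.5, -0.5, 6.0]
gripper_width: 0.404
grasp_force: 62.2
```

Call:
apply_moves --targets '[{"translation": [0,0,-0.1],"twist": 0,"hand": 0.2},{"translation": [0,0,-0.4],"twist": 0,"hand": 0.2},{"translation": [0,0,-0.5],"twist": 0,"hand": 0.2},{"translation": [0,0,0],"twist": 0,"hand": 0.2},{"translation": [0,0,0],"twist": 0,"hand": 0.2},{"translation": [0,0,0],"twist": 0,"hand": 0.2}]'

```text
time: 24.55
tool_pos: [0.5621, 0.3378, 0.1392]
tool_rot: [-0.0, 0.793, 0.609, -0.001]
contact_force: [-0.1, -0.0, -2.2]
gripper_width: 0.405
grasp_force: 61.5
```

```bash
python3 -c "
from h import *
go(.569,-.2394,.051,.1676)
cv2.imwrite('pics/scene6.png',cv2.resize(grab_frame('scene')[50:230,280:520,::-1],None,fx=2.5,fy=2.5))"
```

```text
twist units -4.30 | tool shift x -570.3 y -89.4 z(down) 88.2 mm | j6 0.69 j [0.43, 0.22, 1.63, -0.0, 1.3, 0.69] t 24.6 pos [0.5621 0.3378 0.1392]
```

View pics/scene6.png

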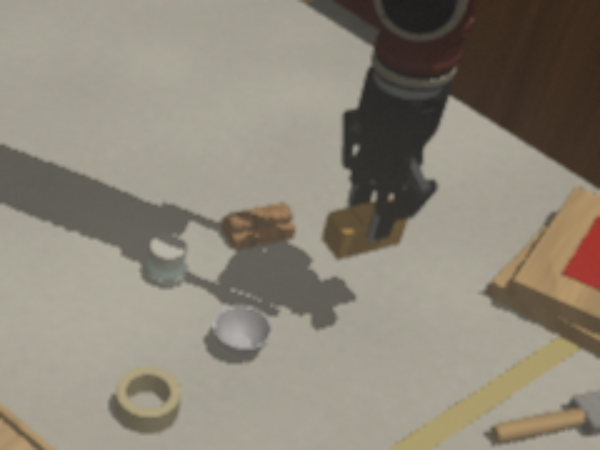

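The bar at (365,230) is held level, and the other things are undisturbed. On to the oblong tin.

Call:
apply_moves --targets '[{"translation": [0,0,0],"twist": -0.86,"hand": 0.2},{"translation": [0,0,0],"twist": -0.86,"hand": 0.2},{"translation": [0,0,0],"twist": -0.86,"hand": 0.2},{"translation": [0,0,0],"twist": -0.86,"hand": 0.2},{"translation": [0,0,0],"twist": -0.86,"hand": 0.2},{"translation": [-0.475,-0.0745,0],"twist": 0,"hand": 0.2},{"translation": [-0.475,-0.0745,0],"twist": 0,"hand": 0.2},{"translation": [-0.475,-0.0745,0],"twist": 0,"hand": 0.2}]'

```text
time: 25.4
tool_pos: [0.5633, 0.1926, 0.1383]
tool_rot: [-0.001, 0.645, 0.764, -0.002]
contact_force: [1.4, -0.4, -0.1]
gripper_width: 0.402
grasp_force: 61.4
```

Call:
apply_moves --targets '[{"translation": [-0.475,-0.0745,0],"twist": 0,"hand": 0.2},{"translation": [-0.475,-0.0745,0],"twist": 0,"hand": 0.2},{"translation": [-0.475,-0.0745,0],"twist": 0,"hand": 0.2},{"translation": [-0.475,-0.0745,0],"twist": 0,"hand": 0.2},{"translation": [-0.475,-0.0745,0],"twist": 0,"hand": 0.2},{"translation": [-0.475,-0.0745,0],"twist": 0,"hand": 0.2},{"translation": [-0.475,-0.0745,0],"twist": 0,"hand": 0.2},{"translation": [-0.475,-0.0745,0],"twist": 0,"hand": 0.2}]'

```text
time: 26.2
tool_pos: [0.5682, -0.1919, 0.1385]
tool_rot: [-0.002, 0.645, 0.764, -0.0]
contact_force: [1.5, -0.3, -1.5]
gripper_width: 0.402
grasp_force: 61.4
```

Call:
apply_moves --targets '[{"translation": [-0.475,-0.0745,0],"twist": 0,"hand": 0.2},{"translation": [0,0,0.2],"twist": 0,"hand": 0.2},{"translation": [0,0,0.2],"twist": 0,"hand": 0.2},{"translation": [0,0,0],"twist": 0,"hand": 0.2},{"translation": [0,0,0],"twist": 0,"hand": 0.2},{"translation": [0,0,0],"twist": 0,"hand": 0.2}]'

```text
time: 26.8
tool_pos: [0.5707, -0.2384, 0.1013]
tool_rot: [0.0, 0.645, 0.764, 0.0]
contact_force: [0.1, -0.2, -1.5]
gripper_width: 0.404
grasp_force: 61.4
```

```bash
python3 -c "
from h import *
go(.569,-.2394,.053,.1676)
cv2.imwrite('pics/scene7.png',cv2.resize(grab_frame('scene')[170:330,150:350,::-1],None,fx=3,fy=3))"
```

```text
twist units 0.01 | tool shift x -0.7 y -1.8 z(down) 48.3 mm | j6 -0.68 j [-0.52, 0.17, 1.75, -0.0, 1.22, -0.68] t 26.8 pos [ 0.5707 -0.2384  0.1013]
```

View pics/scene7.png

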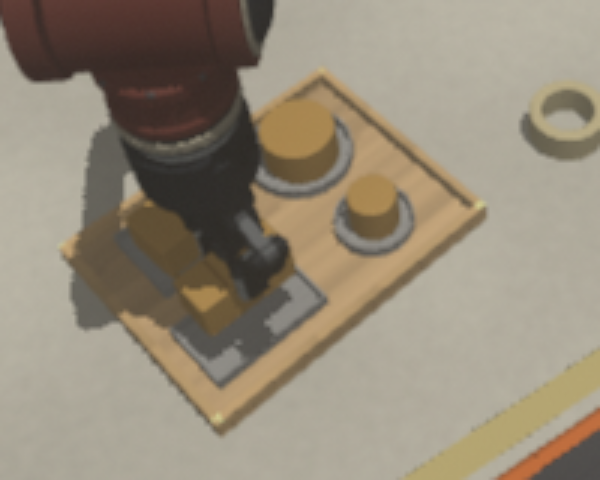

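The bar at (235,280) is parallel to the oblong tin and above it. Lower.

Call:
apply_moves --targets '[{"translation": [-0.005,-0.018,0.2],"twist": 0,"hand": 0.2},{"translation": [0,0,0.15],"twist": 0,"hand": 0.2},{"translation": [0,0,0.09],"twist": 0,"hand": 0.2},{"translation": [0,0,0.045],"twist": 0,"hand": 0.2},{"translation": [0,0,0],"twist": 0,"hand": 0.2},{"translation": [0,0,0],"twist": 0,"hand": 0.2}]'

```text
time: 27.45
tool_pos: [0.5689, -0.2393, 0.0532]
tool_rot: [0.0, 0.645, 0.764, 0.0]
contact_force: [-2.8, 1.3, 4.0]
gripper_width: 0.405
grasp_force: 62.1
```

Call:
apply_moves --targets '[{"translation": [0,0,0],"twist": 0,"hand": 0.65},{"translation": [0,0,0],"twist": 0,"hand": 0.65},{"translation": [0,0,0],"twist": 0,"hand": 0.65},{"translation": [0,0,0],"twist": 0,"hand": 0.65},{"translation": [0,0,-0.2],"twist": 0,"hand": 0.65},{"translation": [0,0,-0.4],"twist": 0,"hand": 0.65},{"translation": [0,0,-0.5],"twist": 0,"hand": 0.65},{"translation": [0,0,-0.5],"twist": 0,"hand": 0.65}]'

```text
time: 28.25
tool_pos: [0.5681, -0.2391, 0.2132]
tool_rot: [-0.001, 0.645, 0.764, -0.0]
contact_force: [1.1, -0.3, -0.5]
gripper_width: 0.65
grasp_force: 0.0
```

Call:
apply_moves --targets '[{"translation": [0.45,0,0],"twist": 0,"hand": 0.65},{"translation": [0.45,0,0],"twist": 0,"hand": 0.65},{"translation": [0.45,0,0],"twist": 0,"hand": 0.65},{"translation": [0.45,0,0],"twist": 0,"hand": 0.65},{"translation": [0.45,0,0],"twist": 0,"hand": 0.65},{"translation": [0.45,0,0],"twist": 0,"hand": 0.65},{"translation": [0.45,0,0],"twist": 0,"hand": 0.65},{"translation": [0,0,0],"twist": 0,"hand": 0.65}]'

```text
time: 29.05
tool_pos: [0.5148, 0.0753, 0.2122]
tool_rot: [-0.001, 0.643, 0.766, 0.001]
contact_force: [0.0, -0.1, 0.3]
gripper_width: 0.656
grasp_force: 0.0
```

```bash
python3 -c "
from h import *
print(cake('bar',.569,-.2394,('top','scene'),.01,[.1676]))
a=grab_frame('top')[140:300,340:530,::-1];b=grab_frame('scene')[170:330,150:350,::-1]
cv2.imwrite('pics/m8.png',cv2.resize(np.hstack([a,b]),None,fx=2,fy=2))"
```

```text
(array([ 0.57030771, -0.24055621,  0.17530422]), np.float64(0.87953216374269), ['top'])
```

View pics/m8.png

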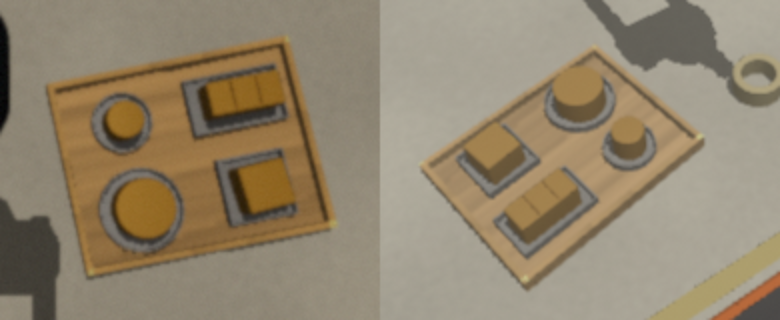

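All four cakes lie flat in their own tins. In the top crop the bar is at (243,93), the square at (263,187), and the rounds at (126,120) and (146,208). The arm is clear, so I'm handing in.

```bash
python3 -c "
from plant import *
print(job_done())"
```

```text
the job is handed in; nothing more can be done
None
```

All four beeswax cakes lie flat in their matching tins, the tape and cork were not moved, and the job was handed in after about 29 s of robot time.

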